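# Shut the bench air station down for the night

### The job

Shut the air station down: first turn the selector, the shorter way round, until its pointer points at the red vent dot. Then free every air jet still locked in a coupler by holding its release collar down, and stand each one upright in the rack slot ringed in its own colour. Close all three couplers with the blanking plugs, each pushed in until it locks and the collar has sprung back up, and leave the other things on the bench where they are.

Things in the scene. Friction and masses are not known exactly. Their poses are not given: they have to be found in the camera images.
- selector_grip (a point): On the vertical axis of the air station's rotary selector, at gripping height, 84 mm above the bench: middle of a black upright bar 74 mm long, 20 mm wide, from 60 to 96 mm above the bench, on a white dial (top 55 mm up). Grip it across its 20 mm, at right angles to the pointer. It turns endlessly either way, no stops or clicks, friction about 0.12 N m, and stays where left.
- pointer (a point): Tip of the selector's pointer, a low black nose with a white line at one end of the handle, 50 mm from the axis and 69 mm above the bench. It starts pointing straight away from the row of couplers, within 0.35 rad.
- vent_mark: Red dot, 16 mm across, flat on the dial 64 mm from the selector's axis: the vent setting. It lies 2.0 rad to the left or to the right (from start to start) of the direction straight away from the couplers; a green dot lies on the other side. At vent the pointer points at the red dot, its tip 14 mm short of the dot's middle.
- coupler0 (a point): Coupler at the right-hand end (seen from the robot) of the row of three: on its vertical axis, where the tip of a locked stem stands, 58 mm above the bench. Brass mouth 28 mm above this point, bore 32 mm. Round it the release collar, a steel ring 51 mm inside, 76 mm outside, its flat top 36.5 mm above this point (94.5 mm above the bench).
- collar0 (a joint): How far the release collar of coupler 0 is pressed down, m: 0 up, 0.008 fully down; springy, 3 N at first, 5 N fully down. The catch lets go from about 5 mm; press 7 to 8 mm. A sprung ejector then lifts the stem 8 mm; after letting go it stays there, unlocked (the collar stays about 4 mm down), to be lifted straight out; pushing it down would lock it again.
- coupler1 (a point): Coupler at the middle of the row of three: on its vertical axis, where the tip of a locked stem stands, 58 mm above the bench. The three, 105 mm apart, stand on an aluminium bar 350 x 70 x 55 mm high that is fixed elsewhere in every start; the selector's axis is 135 mm from this coupler, towards the robot.
- collar1 (a joint): How far the release collar of coupler 1 is pressed down, m: 0 up, 0.008 fully down; springy, 3 N at first, 5 N fully down. The catch lets go from about 5 mm; press 7 to 8 mm. A sprung ejector then lifts the stem 8 mm; after letting go it stays there, unlocked (the collar stays about 4 mm down), to be lifted straight out; pushing it down would lock it again.
- coupler2 (a point): Coupler at the left-hand end (seen from the robot) of the row of three: on its vertical axis, where the tip of a locked stem stands, 58 mm above the bench. A stem let in freely rests with its tip about 17 mm above this point, unlocked. Pushed down with about 5 to 12 N it dips the collar, which springs back; up to 4 mm too deep is possible; let go, it stays locked at this point within 1 mm and cannot be pulled out by force.
- collar2 (a joint): How far the release collar of coupler 2 is pressed down, m: 0 up, 0.008 fully down; springy, 3 N at first, 5 N fully down. The catch lets go from about 5 mm; press 7 to 8 mm. A sprung ejector then lifts the stem 8 mm; after letting go it stays there, unlocked (the collar stays about 4 mm down), to be lifted straight out; pushing it down would lock it again.
- jet_blue: Air jet with a blue head (None if absent), 0.16 kg, at first locked in one of the couplers. Origin at the middle of its stem's tip, z towards the head. Steel stem 28 mm across, 40.5 mm long, lowest 8 mm tapering to 18 mm, groove 22 mm across at 13 to 24 mm; round blue head 38 mm across from 40.5 to 63.5 mm, nozzle to 70.5 mm.
- jet_yellow: Air jet with a yellow head (None if absent), 0.16 kg, at first locked in one of the couplers. Origin at the middle of its stem's tip, z towards the head. Steel stem 28 mm across, 40.5 mm long, lowest 8 mm tapering to 18 mm, groove 22 mm across at 13 to 24 mm; round yellow head 38 mm across from 40.5 to 63.5 mm, nozzle to 70.5 mm.
- jet_white: Air jet with a white head (None if absent), 0.16 kg, at first locked in one of the couplers. Origin at the middle of its stem's tip, z towards the head. Steel stem 28 mm across, 40.5 mm long, lowest 8 mm tapering to 18 mm, groove 22 mm across at 13 to 24 mm; round white head 38 mm across from 40.5 to 63.5 mm, nozzle to 70.5 mm.
- seat_blue (a point): Slot of the blue jet: middle of the floor of the round hole (37 mm wide, 30 mm deep, floor 26 mm above the bench) in a wooden block 70 x 70 mm with a blue ring on top. A jet stands in it on its stem's tip, head 10 mm clear of the block. Three such blocks, 83 mm apart, stand in any order in a row on a fixed board, on either side of the station.
- seat_yellow (a point): Slot of the yellow jet: middle of the floor of the round hole (37 mm wide, 30 mm deep, floor 26 mm above the bench) in a wooden block 70 x 70 mm with a yellow ring on top. A jet stands in it on its stem's tip, head 10 mm clear of the block. Three such blocks, 83 mm apart, stand in any order in a row on a fixed board, on either side of the station.
- seat_white (a point): Slot of the white jet: middle of the floor of the round hole (37 mm wide, 30 mm deep, floor 26 mm above the bench) in a wooden block 70 x 70 mm with a white ring on top. A jet stands in it on its stem's tip, head 10 mm clear of the block. Three such blocks, 83 mm apart, stand in any order in a row on a fixed board, on either side of the station.
- plug0: Blanking plug, one of three alike, 0.14 kg: the same steel stem as a jet (28 mm across, 40.5 mm long, lowest 8 mm tapering to 18 mm) under a round black head 38 mm across from 40.5 to 76.5 mm, red disc on top to 78 mm. Locked, its head stands 4 mm above the collar. Origin at the middle of the tip, z towards the head. Starts upright in a hole of the caddy, its tip 12 mm above the bench.
- plug1: Blanking plug, one of three alike, 0.14 kg: the same steel stem as a jet (28 mm across, 40.5 mm long, lowest 8 mm tapering to 18 mm) under a round black head 38 mm across from 40.5 to 76.5 mm, red disc on top to 78 mm. Locked, its head stands 4 mm above the collar. Origin at the middle of the tip, z towards the head. Starts upright in a hole of the caddy, its tip 12 mm above the bench.
- plug2: Blanking plug, one of three alike, 0.14 kg: the same steel stem as a jet (28 mm across, 40.5 mm long, lowest 8 mm tapering to 18 mm) under a round black head 38 mm across from 40.5 to 76.5 mm, red disc on top to 78 mm. Locked, its head stands 4 mm above the collar. Origin at the middle of the tip, z towards the head. Starts upright in a hole of the caddy, its tip 12 mm above the bench.
- caddy: Loose wooden block that holds the blanking plugs, 260 x 80 x 42 mm high, 0.6 kg, on a green mat. Origin under its middle, x along it; three round holes, 37 mm wide and 30 mm deep, 85 mm apart, in which the plugs stand loosely, heads 10 mm clear of it. It need not stay where it is.
- glue: Bystander: white glue bottle with a red cap, 64 mm across. To be left alone.
- spray: Bystander: spray can. To be left alone.
- tape: Bystander: roll of tape. To be left alone.
- window: Bystander: miniature wooden window frame. To be left alone.
- knife: Bystander: yellow craft knife. To be left alone.
There are look-alikes about, which are no part of the job. What is shaped like the jet_yellow but green or purple is not meant.

How it is judged (in metres and radians):
On the way:
1. the selector's pointer points at the red vent dot (horizontal distance between pointer and vent_mark below 0.0165 m), for 0.2 s.
At the end, for the whole second after the job is handed in: Pointer at the red dot (0.15 rad); each present jet upright and still on the floor of its own colour's slot (9 mm); each coupler holds a locked blanking plug (tip within 6 mm of the coupler's point) with its collar up (under 2.5 mm down) (horizontal distance between pointer and vent_mark below 0.0165 m and horizontal distance between jet_blue and seat_blue below 0.009 m and z of jet_blue in the frame of seat_blue between -0.006 and 0.006 m and angle between each of jet_blue, jet_yellow, jet_white's own z axis and vertical below 0.2 rad and linear speed of each of jet_blue, jet_yellow, jet_white below 0.02 m/s and horizontal distance between jet_yellow and seat_yellow below 0.009 m and z of jet_yellow in the frame of seat_yellow between -0.006 and 0.006 m and horizontal distance between jet_white and seat_white below 0.009 m and z of jet_white in the frame of seat_white between -0.006 and 0.006 m and distance between any of plug0, plug1, plug2 and coupler0 below 0.006 m and value of joint each of collar0, collar1, collar2 below 0.0025 m and distance between any of plug0, plug1, plug2 and coupler1 below 0.006 m and distance between any of plug0, plug1, plug2 and coupler2 below 0.006 m); the robot touches nothing.
It fails at once if the selector is turned the long way round (more than about 2.8 rad away from where it started) (distance of pointer from where it was at the start of the episode above 0.0985 m).
It fails at once if a release collar is pressed home (more than 6.5 mm) while the selector is not at vent (not (horizontal distance between pointer and vent_mark below 0.0165 m) and value of joint any of collar0, collar1, collar2 above 0.0065 m).
It fails at once if a bystander is moved by more than 40 mm (distance of any of glue, spray, tape, window, knife from where it was at the start of the episode above 0.04 m).
Of jet_blue, jet_yellow, jet_white only 1 to 3 are there at a start; the rules pass over those that are not, and their reading is None.
At some moment in a run one of caddy may be knocked a few centimetres aside while the robot is not near it.
It also fails if it takes over 210 s, if anything falls off the work surface, if the arm or the gripper's body presses on something with over 40 N, if the wrist force passes 120 N, or if a joint passes its speed limit or range.

### The arm

A 6-joint arm with a two-finger parallel gripper is mounted at the origin on the work surface. World frame = base frame: x ahead of the robot, y to its left, z up, the work surface at z = 0. Lengths are in mm, angles in rad, forces in N, time in s.
With the tool pointing down it reaches from about 400 to 925 mm from the base axis. Payload 12.5 kg.
Tool frame: the origin (TCP) lies midway between the tips of the shut fingers; the grasp point (between the pads) lies 19 mm behind it (env.grip_depth is the distance from the TCP to the grasp point, in mm); z points along the fingers, y is the line along which they close (so a half turn about z gives the same grasp; the last joint's range is limited). The gripper opens to 95 mm and grips with 3 to 60 N. Pads are 20 mm wide; open, the fingers measure 119 mm over their backs; the gripper's body (75 mm by 180 mm) begins 59 mm behind the grasp point.
Start: joints at [-1.211, 0.491, 1.559, -0, 1.092, -0.106], TCP at [280.736, -558.421, 214.661] pointing down, gripper open.
Joint ranges: [-3.1, 3.1], [-0.84, 2.19], [0.05, 2.79], [-1.13, 4.28], [0.06, 2.93], [-2.69, 2.69]. Speed limits (rad/s): [2.22, 2.22, 2.79, 3.14, 3.14, 3.14].

### API

Orientations are given as [roll, pitch, yaw] about the fixed x, y, z axes, in that order (R = Rz(yaw) Ry(pitch) Rx(roll)).
In Python, from cell import monitor, viewer, order, env gives the robot as it stands.
- The arm moves only by the tool move_arm, never from a script. Its argument "moves" is one flat list of numbers, 4 for each row, row after row: the shift along the tool's x, y, z normalised to -1 to 1, where 1 is 0.15 m, then the turn about the tool's z normalised to -1 to 1, where 1 is pi/2 rad. A call has 1 to 10 rows; each row shifts and turns the commanded pose from where the row before left it, along the tool's axes as they then stand; what a row does not reach is not made up. A row lasts 1/8 s, in which the tool goes at most 62.5 mm and 10.7 degrees, less where a joint would pass 70% of its speed; a pose out of reach is approached as far as the arm can. A call with a number of a shift or a turn outside -1 to 1 is refused whole. A call with a gripper value outside its range is refused whole. "claw" is the finger opening in mm, from 0 to 95.1, set as the call begins (left out, the last holds). The fingers move at their own pace and stop on an object; the grip force is fixed at half the most. Time passes only in rows, so rows that do not move let the fingers close. It gives the time, the measured TCP pose, the force, the opening and the grip force at its end, in the units of the state.
- monitor.state(): the state, without advancing time (a new reading comes with each control period).
- viewer.read_camera(name): name is "side" or "top" or "wrist"; returns the picture (480x640x3 uint8, red, green, blue); there is no depth.
- viewer.camera_info(name): a dict with "K" (3x3 intrinsics, pixels), "camera_from_world" (4x4, takes a point from world to camera coordinates). Camera axes: x right, y down, z forward; pixel columns grow to the right and rows downward; lengths in mm; the calibration is good to about 2 mm. A picture is of the moment at which its call begins: read the wrist's pose just before it. camera_info takes no time and is no camera call; for the wrist camera it gives the pose at the moment of the call.
- order.job_done(): hands the job in; it is judged then, once.
The state is a dict: "t": time; "joints": joint angles; "qvel": joint speeds; "tau": joint torques, N m; "eef_pos": TCP position; "tcp_rot": TCP orientation; "ft_force": force on the tool from outside, world axes, zero at the start; "moment": the same for the moment, N m; "opening": opening from 0.0 (shut) to 1.0 (fully open); "grip_force": force on a finger pad.
Only numpy, scipy, OpenCV 4.12 (cv2) and the standard library are available. Lean on these libraries where they do the work, as an engineer would, in place of code of your own. Each camera call takes 0.05 s, during which the arm holds its last target. There are 200 camera calls.

## Working session

There is one attempt and no reset: what is moved stays moved. The work goes in short steps, Python scripts to look and compute and a tool call to move; the robot and the scene stay as the last step left them, time stands still between calls to the robot, and variables do not carry over. Pictures are saved under pics/ and viewed, at most 14 in all, crops included, and the job is handed in when it is done.

Besides the shell and the picture viewer there is one more tool, called after "Request:" by a JSON object that holds its "name" and its "arguments", one argument or row to a line. move_arm: Moves the arm, as the interface text tells. Scaled input: -1 to 1 covers 0.15 m each way for a shift and pi/2 rad each way for a turn. Its arguments: {"type":"object","properties":{"moves":{"type":"array"},"claw":{"type":"number"}},"required":["moves"]}

```bash
ls; mkdir -p pics
cat > h.py <<'E'
import numpy as np, cv2
from cell import monitor, viewer, order, env
def cam(n):
    i=viewer.camera_info(n); return np.array(i["K"]),np.array(i["camera_from_world"])
def shot(n,f=None):
    c=cam(n); im=viewer.read_camera(n)[:,:,::-1].copy()
    if f: cv2.imwrite('pics/'+f,im)
    return im,c
def ray(c,u,v,z):
    K,T=c; d=T[:3,:3].T@np.linalg.solve(K,[u,v,1.]); o=-T[:3,:3].T@T[:3,3]
    return o+d*(z-o[2])/d[2]
def proj(c,p):
    K,T=c; q=K@(T[:3,:3]@np.asarray(p,float)+T[:3,3]); return q[:2]/q[2]
E
python3 - <<'E'
from h import *
for n in ("top","side","wrist"):
    im,c=shot(n,n+'0.png'); o=-c[1][:3,:3].T@c[1][:3,3]; print(n,o.round(),c[1][2,:3].round(2),c[0][0,0])
s=monitor.state(); print(s)
E
```

```text
pics
top [ 450.  -16. 1295.] [ 0.12  0.03 -0.99] 456.7279690145312
side [ 45. 611. 839.] [ 0.5  -0.54 -0.68] 495.1602279961212
wrist [ 354. -520.  384.] [-0.26 -0.13 -0.96] 353.4655464587382
{'t': 0.15, 'joints': array([-1.21063108e+00,  4.91403007e-01,  1.55930417e+00, -3.91360796e-06,
        1.09172091e+00, -1.05592381e-01]), 'qvel': array([-0.00077836, -0.00062277, -0.00348443,  0.00045945,  0.00066865,
       -0.00041465]), 'tau': array([ 1.82504013e-03, -6.12897348e+01, -2.58277917e+01,  6.92356448e-02,
        4.73371998e-02, -9.70223164e-05]), 'eef_pos': array([ 280.64722331, -558.24439544,  214.20905164]), 'tcp_rot': array([-3.14076150e+00, -8.45998035e-05,  4.65759399e-01]), 'ft_force': array([-0.30595396, -0.2599088 ,  0.17105669]), 'moment': array([0.02648925, 0.06586428, 0.01600635]), 'grip_force': 0.0, 'opening': 0.9980682151547612}
```

View pics/top0.png

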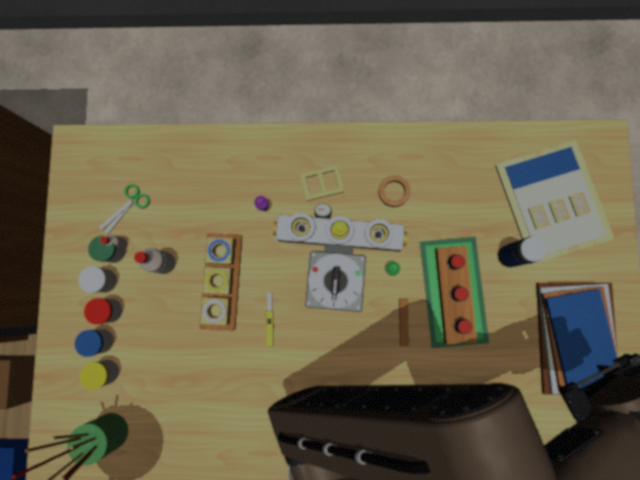

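View pics/side0.png

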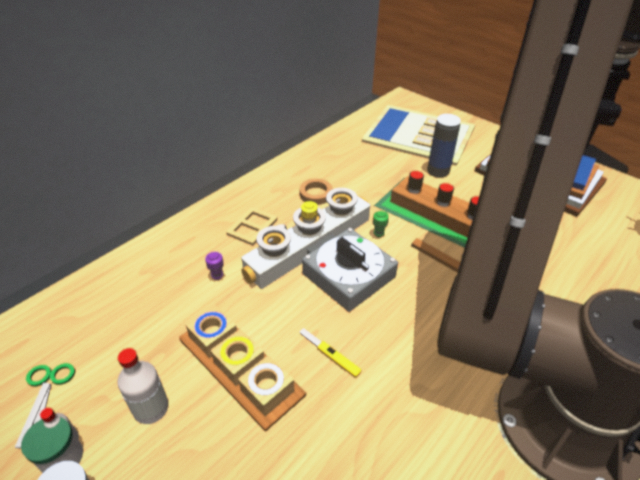

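The pictures show only one jet: yellow, in the middle coupler at top (340,229). Things that could be taken for it are the purple look-alike (262,203), the green look-alike (392,268), the yellow ring (217,281) and the knife (269,320). The red dot is on the left of the dial at (315,270). The plugs are at (457,262), (460,293) and (464,326).

Run:
```python
from h import *
im=cv2.imread('pics/top0.png'); c=cam('top')
cr=im[195:320,190:500]
cv2.imwrite('pics/crop0.png',cv2.resize(cr,None,fx=2.5,fy=2.5,interpolation=cv2.INTER_CUBIC))
hsv=cv2.cvtColor(im,cv2.COLOR_BGR2HSV)
def blobs(m,name,z,mn=15):
    n,l,s,ce=cv2.connectedComponentsWithStats(m.astype(np.uint8))
    for i in range(1,n):
        if s[i,4]>=mn: print(name,ce[i].round(1),s[i],ray(c,*ce[i],z).round(1))
H,S,V=hsv[...,0],hsv[...,1],hsv[...,2]
box=np.zeros(H.shape,bool); box[195:350,190:500]=1
red=((H<6)|(H>172))&(S>150)&(V>110)&box
blobs(red,'red z90(plugtop)',90); blobs(red,'red z55',55)
blobs((H>22)&(H<33)&(S>150)&(V>120)&box,'yel z128',128)
blobs((H>22)&(H<33)&(S>150)&(V>120)&box,'yel z56',56)
blobs((V>150)&(S<60)&box,'wht z56',56,60)
blobs((H>105)&(H<125)&(S>130)&box,'blu z56',56)
```

```text
red z90(plugtop) [457.7 261.2] [452 255  12  13 115] [ 561.2 -325.7   90. ]
red z90(plugtop) [461.3 293.5] [456 288  12  12 118] [ 476.7 -332.3   90. ]
red z90(plugtop) [464.7 326.6] [459 321  13  13 126] [ 391.6 -338.1   90. ]
red z55 [457.7 261.2] [452 255  12  13 115] [ 564.4 -334.7   55. ]
red z55 [461.3 293.5] [456 288  12  12 118] [ 477.5 -341.5   55. ]
red z55 [464.7 326.6] [459 321  13  13 126] [ 389.9 -347.5   55. ]
yel z128 [339.5 228.7] [333 222  14  14 141] [642.5 -15.3 128. ]
yel z56 [339.5 228.7] [333 222  14  14 141] [654.4 -15.2  56. ]
wht z56 [284.1 227.6] [278 217  18  22 221] [657.7 137.3  56. ]
wht z56 [321.1 230.6] [312 219  23  23 231] [649.1  35.2  56. ]
wht z56 [358.7 234.5] [350 223  18  22 217] [638.1 -67.9  56. ]
wht z56 [395.6 236.5] [387 224  15  24 219] [ 632.2 -168.4   56. ]
wht z56 [335.6 279.5] [ 310  256   51   51 1101] [515.   -4.4  56. ]
```

View pics/crop0.png

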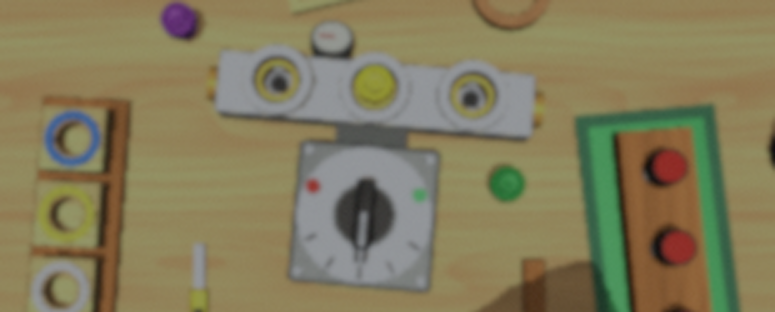

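```bash
cat >> h.py <<'E'
def go(p,yaw=None,n=None,s=None):
    """per-row shift values (in present tool axes) for n rows to TCP p; and turn rows"""
    s=s or monitor.state(); y0=s['tcp_rot'][2]; d=np.asarray(p,float)-s['eef_pos']
    t=np.array([np.cos(y0)*d[0]+np.sin(y0)*d[1],np.sin(y0)*d[0]-np.cos(y0)*d[1],-d[2]])
    n=n or max(1,int(np.ceil(np.linalg.norm(t)/55)))
    print('from',s['eef_pos'].round(1),'yaw',round(y0,3),'->',np.round(p,1),'rows',n,'each',(t/150/n).round(4))
    if yaw is not None:
        a=-(yaw-y0); m=max(1,int(np.ceil(abs(a)/0.17))); print('  turn rows',m,'each',round(a/m/(np.pi/2),4))
E
python3 - <<'E'
from h import *
c=cam('top')
off=np.array([190,195])
P={k:ray(c,*(np.array(p)/2.5+off),94.5) for k,p in dict(c2=(277,80),c0=(473,97)).items()}
P['c1']=ray(c,339.5,228.7,128)
for k in P: print(k,P[k].round(1))
v=P['c2']-P['c0']; print(np.linalg.norm(v),np.arctan2(v[1],v[0]))
u=v/np.linalg.norm(v); d=np.array([-u[1],u[0]]); c1=(P['c0']+P['c2'])[:2]/2
print('mid',c1,'sel',c1+135*d,'away dir',np.arctan2(d[1],d[0]))
for k,q,z in (('red',(313,186),55),('grn',(419,195),55),('axis',(365,213),75),('tip',(361,262),69),('blue',(72,138),56),('yel',(67,214),56),('whi',(62,288),56)):
    print(k,ray(c,*(np.array(q)/2.5+off),z).round(1))
go([*(c1+135*d),250],np.pi-0.02)
E
```

```text
c2 [652.8  87.9  94.5]
c0 [ 633.9 -120.5   94.5]
c1 [642.4 -15.3 128. ]
209.1760418424705 1.480267555503569
mid [643.35400066 -16.29504857] sel [508.9068164   -4.09035092] away dir 3.0510638822984655
red [542.4  51.   55. ]
grn [532.6 -64.2  55. ]
axis [512.1  -5.7  75. ]
tip [460.2  -1.4  69. ]
blue [595.4 316.6  56. ]
yel [511.9 319.6  56. ]
whi [431.9 322.5  56. ]
from [ 280.6 -558.2  214.2] yaw 0.466 -> [508.9  -4.1 250. ] rows 11 each [ 0.2744 -0.2379 -0.0217]
  turn rows 16 each -0.1057
```

Request:
{"name": "move_arm", "arguments": {
  "moves": [0.275,-0.238,-0.022,0,0.275,-0.238,-0.022,0,0.275,-0.238,-0.022,0,0.275,-0.238,-0.022,0,0.275,-0.238,-0.022,0,0.275,-0.238,-0.022,0,0.275,-0.238,-0.022,0,0.275,-0.238,-0.022,0,0.275,-0.238,-0.022,0,0.275,-0.238,-0.022,0],
  "claw": 60
}}

```text
t: 1.4
eef_pos: [489.4, -52.4, 247.8]
tcp_rot: [3.141, -0.0, 0.466]
ft_force: [0.5, -0.6, -0.4]
opening: 0.635
grip_force: 0.0
```

Request:
{"name": "move_arm", "arguments": {
  "moves": [0.27,-0.238,-0.022,0,0,0,0,-0.105,0,0,0,-0.105,0,0,0,-0.105,0,0,0,-0.105,0,0,0,-0.105,0,0,0,-0.105,0,0,0,-0.105,0,0,0,-0.105,0,0,0,-0.105]
}}

```text
t: 2.65
eef_pos: [509.0, -4.1, 250.8]
tcp_rot: [-3.141, -0.0, 1.956]
ft_force: [-0.3, -0.5, -0.1]
opening: 0.631
grip_force: 0.0
```

Request:
{"name": "move_arm", "arguments": {
  "moves": [0,0,0,-0.105,0,0,0,-0.105,0,0,0,-0.105,0,0,0,-0.105,0,0,0,-0.105,0,0,0,-0.105,0,0,0,-0.105,0,0,0,0,0,0,0,0]
}}

```text
t: 3.78
eef_pos: [509.1, -4.1, 250.9]
tcp_rot: [-3.142, -0.0, 3.101]
ft_force: [0.3, 0.7, -0.3]
opening: 0.63
grip_force: 0.0
```

Run:
```python
from h import *
im,c=shot('wrist','w1.png'); go([509.5,-4.5,65],3.055)
for k,p in dict(sel=(509,-4.1,84),tip=(460.2,-1.4,69),red=(541,51.5,55),c1=(643,-16,94.5)).items(): print(k,proj(c,p).round(1))
```

```text
from [509.1  -4.1 250.9] yaw 3.102 -> [509.5  -4.5  65. ] rows 4 each [-0.0008 -0.0007  0.3098]
  turn rows 1 each 0.0298
sel [314.6 222.1]
tip [315.2 169.9]
red [367.3 242.5]
c1 [308.7 347.8]
```

View pics/w1.png

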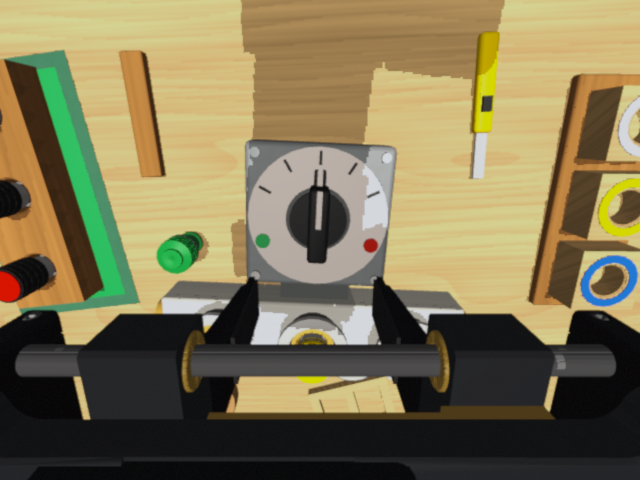

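The wrist view shows the handle around (318,221) with the pointer tip at (320,173), the red dot at (371,245) and the green dot at (263,241).

Run:
```python
from h import *
im=cv2.imread('pics/w1.png'); c=cam('wrist')
H,S,V=cv2.split(cv2.cvtColor(im,cv2.COLOR_BGR2HSV))
def cen(m,z,box,mn=20):
    u0,v0,u1,v1=box; k=np.zeros_like(m); k[v0:v1,u0:u1]=m[v0:v1,u0:u1]
    n,l,s,ce=cv2.connectedComponentsWithStats(k.astype(np.uint8)); i=1+np.argmax(s[1:,4]); print(ce[i].round(1),s[i],ray(c,*ce[i],z).round(1)); return ray(c,*ce[i],z)
r=cen(((H<8)|(H>172))&(S>120),55,(350,225,395,265))
g=cen((H>40)&(H<85)&(S>100),55,(250,225,280,260))
# axis: 64mm from both dots; dots at +-2.0 rad from away dir
m=(r+g)[:2]/2; e=(g-r)[:2]; L=np.linalg.norm(e); e/=L; d=np.array([e[1],-e[0]]); d=d if d[0]<0 else -d
ax=m+d*64*abs(np.cos(2.0)); print('L',L,128*np.sin(2.0),'axis',ax,'away',np.arctan2(d[1],d[0]))
for q in ((318,199),(318,189),(320,172)): print(ray(c,*q,69).round(1))
go([*ax,65],3.055)
```

```text
[370.3 245.2] [364 239  14  14 149] [544.2  54.8  55. ]
[262.1 240.7] [256 234  13  14 138] [534.3 -62.   55. ]
L 117.22360534922078 116.39007063368726 axis [512.71891649  -1.37133624] away 3.057214415618485
[4.89e+02 1.00e-01 6.90e+01]
[479.    0.5  69. ]
[462.4   3.1  69. ]
from [509.1  -4.1 250.9] yaw 3.102 -> [512.7  -1.4  65. ] rows 4 each [-0.0059  0.0048  0.3098]
  turn rows 1 each 0.0298
```

Request:
{"name": "move_arm", "arguments": {
  "moves": [-0.004,0.003,0.31,0.03,-0.004,0.003,0.31,0,-0.004,0.003,0.31,0,-0.004,0.003,0.3,0,0,0,0,0]
}}

```text
t: 4.45
eef_pos: [510.3, -2.3, 64.3]
tcp_rot: [3.141, -0.006, 3.056]
ft_force: [-0.8, 0.3, -0.5]
opening: 0.629
grip_force: 0.0
```

Request:
{"name": "move_arm", "arguments": {
  "moves": [0,0,0,0,0,0,0,0,0,0,0,0,0,0,0,0,0,0,0,0,0,0,0,0],
  "claw": 5
}}

```text
t: 5.2
eef_pos: [511.8, -1.8, 66.9]
tcp_rot: [3.141, 0.001, 3.057]
ft_force: [-0.1, 7.9, 6.1]
opening: 0.211
grip_force: 30.0
```

Request:
{"name": "move_arm", "arguments": {
  "moves": [0,0.008,0,0,0,0,0,0.106,0,0,0,0.106,0,0,0,0.106,0,0,0,0.106,0,0,0,0.106,0,0,0,0.106,0,0,0,0.106,0,0,0,0.106,0,0,0,0.106]
}}

```text
t: 6.45
eef_pos: [511.8, -1.8, 66.9]
tcp_rot: [3.141, 0.001, 1.554]
ft_force: [-1.5, -3.9, 6.4]
opening: 0.209
grip_force: 30.0
```

Request:
{"name": "move_arm", "arguments": {
  "moves": [0,0,0,0.106,0,0,0,0.106,0,0,0,0.106,0,0,0,0,0,0,0,0]
}}

```text
t: 7.08
eef_pos: [511.7, -1.7, 66.9]
tcp_rot: [3.141, 0.0, 1.059]
ft_force: [-1.7, -4.5, 6.0]
opening: 0.208
grip_force: 30.0
```

Request:
{"name": "move_arm", "arguments": {
  "moves": [0,0,0,0,0,0,0,0,0,0,0,0],
  "claw": 50
}}

```text
t: 7.45
eef_pos: [511.7, -1.2, 66.4]
tcp_rot: [-3.142, 0.0, 1.06]
ft_force: [0.2, 0.2, -0.1]
opening: 0.469
grip_force: 0.0
```

Request:
{"name": "move_arm", "arguments": {
  "moves": [0,0,-0.3,0,0,0,-0.3,0,0,0,-0.3,0,0,0,-0.3,0,0,0,0,0]
}}

```text
t: 8.07
eef_pos: [512.7, -1.3, 249.4]
tcp_rot: [3.136, -0.002, 1.06]
ft_force: [-0.6, -0.4, -0.7]
opening: 0.525
grip_force: 0.0
```

Run:
```python
from h import *
im,c=shot('wrist','w2.png')
for k,p in dict(sel=(512,-1.5,84),red=(543.5,54,55),c1=(643,-16,94.5),c0=(634,-120,94.5)).items(): print(k,proj(c,p).round(1))
```

```text
sel [313.9 224.4]
red [314.  155.7]
c1 [447.3 171.8]
c0 [480.6 269.5]
```

View pics/w2.png

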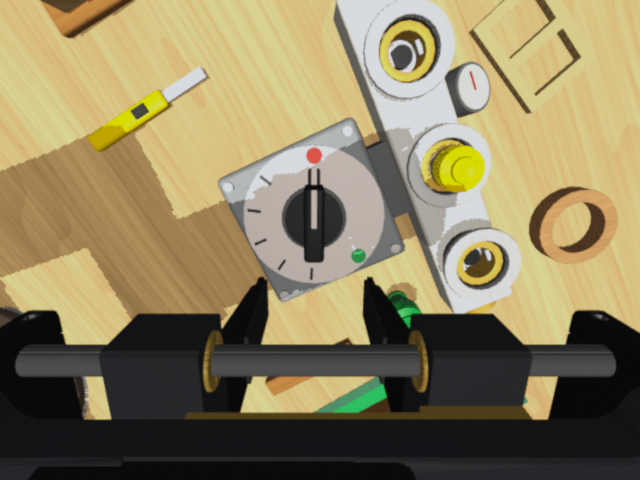

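The pointer at (314,190) points at the red dot (314,156). The yellow jet is at (457,168), and the other two couplers, at (409,47) and (481,264), are empty.

Run:
```python
from h import *
im=cv2.imread('pics/w2.png'); c=cam('wrist')
for k,q in dict(c2=(409,47),c1=(450,167),c0=(481,264)).items(): print(k,ray(c,*q,94.5).round(1))
H,S,V=cv2.split(cv2.cvtColor(im,cv2.COLOR_BGR2HSV))
m=np.zeros_like(H); m[140:195,425:490]=((H>22)&(H<35)&(S>150))[140:195,425:490]
cc,_=cv2.findContours(m,0,2); print([(x[:,0].mean(0),cv2.contourArea(x)) for x in cc if cv2.contourArea(x)>50])
go([644.5,-14.5,200],-0.087)
```

```text
c2 [653.6  93.3  94.5]
c1 [644.8 -12.5  94.5]
c0 [ 634.6 -113.3   94.5]
[(array([447.2238806 , 162.42537313]), 2035.0)]
from [511.9  -1.2 247.4] yaw 1.06 -> [644.5 -14.5 200. ] rows 3 each [0.1184 0.2714 0.1053]
  turn rows 7 each 0.1043
```

Request:
{"name": "move_arm", "arguments": {
  "moves": [0.118,0.27,0.1,0,0.118,0.27,0.1,0,0.118,0.27,0.1,0,0,0,0,0.104,0,0,0,0.104,0,0,0,0.104,0,0,0,0.104,0,0,0,0.104,0,0,0,0.104,0,0,0,0.104]
}}

```text
t: 9.38
eef_pos: [643.0, -14.3, 199.4]
tcp_rot: [-3.142, 0.003, -0.089]
ft_force: [-0.1, 0.1, 0.5]
opening: 0.527
grip_force: 0.0
```

Request:
{"name": "move_arm", "arguments": {
  "moves": [0,0,0,0,0,0,0,0]
}}

```text
t: 9.62
eef_pos: [643.4, -14.4, 200.5]
tcp_rot: [3.142, 0.001, -0.08]
ft_force: [0.6, -0.2, 0.1]
opening: 0.527
grip_force: 0.0
```

Run:
```python
from h import *
im,c=shot('wrist','w3.png')
print(monitor.state()['eef_pos'],monitor.state()['tcp_rot'][2])
for k,p in dict(c1=(645,-13.5,94.5),tcp=(644.5,-14.5,128)).items(): print(k,proj(c,p).round(1))
```

```text
[643.50991968 -14.38223226 200.75724822] -0.08101293812285104
c1 [315.1 238.4]
tcp [316.6 252. ]
```

View pics/w3.png

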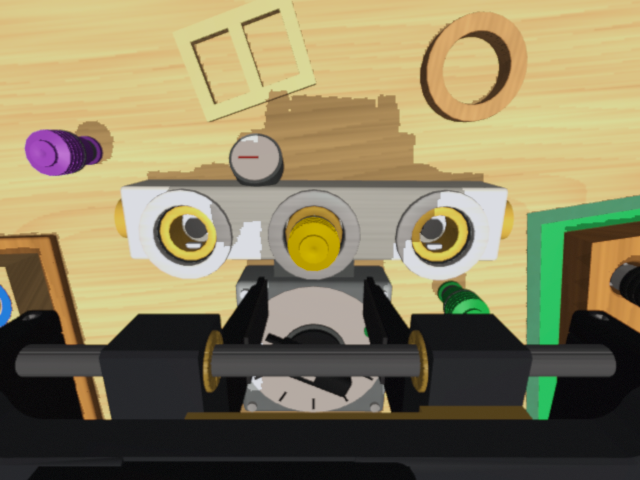

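The middle collar is at (314,233) with the yellow head at (314,245). The outer collars are at (187,234) and (438,234).

Run:
```python
from h import *
im=cv2.imread('pics/w3.png'); c=cam('wrist')
for k,q in dict(c2=(185.5,234.5),c1=(313.5,233.5),c0=(440,234.5)).items(): print(k,ray(c,*q,94.5).round(1))
H,S,V=cv2.split(cv2.cvtColor(im,cv2.COLOR_BGR2HSV))
m=np.zeros_like(H); m[195:285,270:360]=((H>20)&(H<35)&(S>150))[195:285,270:360]
x=max(cv2.findContours(m,0,2)[0],key=cv2.contourArea); x0,y0,w,h=cv2.boundingRect(x); print(x0,y0,w,h)
# head lower ring z~121.5: circle bottom touches lower contour
print('head c',ray(c,x0+w/2,y0+h-w/2,120).round(1))
# brass mouths z=86
for b in ((140,195,235,275),(395,195,490,275)):
    k=np.zeros_like(H); k[b[1]:b[3],b[0]:b[2]]=((H>15)&(H<35)&(S>130)&(V>120))[b[1]:b[3],b[0]:b[2]]
    x=max(cv2.findContours(k,0,2)[0],key=cv2.contourArea); e=cv2.minEnclosingCircle(x); print('mouth',e,ray(c,*e[0],86).round(1))
s=monitor.state(); go([645,-13.5,87],-0.087)
```

```text
c2 [657.1  91.   94.5]
c1 [649.3 -12.6  94.5]
c0 [ 639.9 -114.9   94.5]
287 207 54 64
head c [648.2 -12.9 120. ]
mouth ((188.0, 232.5), 29.517044067382812) [656.5  92.   86. ]
mouth ((438.845458984375, 233.40908813476562), 29.454069137573242) [ 638.3 -116.8   86. ]
from [643.5 -14.4 200.8] yaw -0.081 -> [645.  -13.5  87. ] rows 3 each [ 0.0031 -0.0022  0.2528]
  turn rows 1 each 0.0038
```

Request:
{"name": "move_arm", "arguments": {
  "moves": [0.007,-0.003,0.23,0,0.007,-0.003,0.23,0,0.006,-0.003,0.23,0,0,0,0,0],
  "claw": 54
}}

```text
t: 10.18
eef_pos: [645.8, -13.2, 96.0]
tcp_rot: [-3.141, 0.004, -0.082]
ft_force: [0.6, 0.7, 0.7]
opening: 0.571
grip_force: 0.0
```

Request:
{"name": "move_arm", "arguments": {
  "moves": [0,0,0.02,0,0,0,0.02,0,0,0,0.02,0,0,0,0.01,0,0,0,0,0]
}}

```text
t: 10.8
eef_pos: [647.3, -13.4, 87.9]
tcp_rot: [3.141, -0.002, -0.084]
ft_force: [2.0, 0.2, 5.1]
opening: 0.567
grip_force: 2.4
```

Request:
{"name": "move_arm", "arguments": {
  "moves": [0,0,0.007,0,0,0,0,0,0,0,0,0,0,0,0,0]
}}

```text
t: 11.3
eef_pos: [647.3, -13.4, 86.8]
tcp_rot: [3.141, -0.002, -0.084]
ft_force: [2.6, -0.2, 6.1]
opening: 0.566
grip_force: 3.3
```

Request:
{"name": "move_arm", "arguments": {
  "moves": [0,0,-0.05,0,0,0,-0.05,0,0,0,0,0]
}}

```text
t: 11.68
eef_pos: [646.6, -13.3, 101.8]
tcp_rot: [3.142, 0.0, -0.084]
ft_force: [-0.8, 0.1, -0.8]
opening: 0.572
grip_force: 0.0
```

Request:
{"name": "move_arm", "arguments": {
  "moves": [0,0,0,0,0,0,0,0,0,0,0,0,0,0,0,0,0,0,0,0],
  "claw": 25
}}

```text
t: 12.3
eef_pos: [646.6, -13.3, 101.1]
tcp_rot: [3.142, 0.001, -0.084]
ft_force: [0.1, -1.3, -2.3]
opening: 0.396
grip_force: 30.0
```

Request:
{"name": "move_arm", "arguments": {
  "moves": [0,0,-0.03,0,0,0,-0.03,0,0,0,-0.03,0,0,0,-0.03,0,0,0,0,0]
}}

```text
t: 12.92
eef_pos: [646.9, -13.3, 119.9]
tcp_rot: [3.141, -0.001, -0.084]
ft_force: [0.3, -0.3, -2.0]
opening: 0.399
grip_force: 30.0
```

Run:
```python
from h import *
c=cam('side'); t=cam('top')
print('glue base',ray(c,150,405,20).round(), [ (z,ray(c,127,357,z).round(),ray(t,140,257,z).round()) for z in (120,150,180)])
for k,q in dict(blue=(211,325),yel=(238,349),whi=(267,380)).items(): print(k,ray(c,*q,56).round(1))
go([514,321,200],-0.084)
```

```text
glue base [559. 489.  20.] [(120, array([600., 481., 120.]), array([570., 506., 120.])), (150, array([577., 487., 150.]), array([567., 493., 150.])), (180, array([554., 492., 180.]), array([564., 480., 180.]))]
blue [593.4 319.6  56. ]
yel [513. 320.  56.]
whi [426.1 327.4  56. ]
from [646.9 -13.3 119.9] yaw -0.084 -> [514 321 200] rows 7 each [-0.1529 -0.3067 -0.0763]
  turn rows 1 each 0.0
```

Request:
{"name": "move_arm", "arguments": {
  "moves": [0,0,-0.27,0,0,0,-0.27,0,-0.153,-0.307,0,0,-0.153,-0.307,0,0,-0.153,-0.307,0,0,-0.153,-0.307,0,0,-0.153,-0.307,0,0,-0.153,-0.307,0,0,-0.153,-0.307,0,0,0,0,0,0]
}}

```text
t: 14.18
eef_pos: [512.2, 324.1, 200.2]
tcp_rot: [-3.141, 0.0, -0.08]
ft_force: [0.3, -0.3, -2.1]
opening: 0.397
grip_force: 30.0
```

Request:
{"name": "move_arm", "arguments": {
  "moves": [0,0,0,0,0,0,0,0]
}}

```text
t: 14.42
eef_pos: [514.2, 320.4, 200.3]
tcp_rot: [3.141, 0.0, -0.085]
ft_force: [0.2, -0.2, -1.8]
opening: 0.392
grip_force: 30.0
```

Run:
```python
from h import *
im,c=shot('wrist','w4.png')
print(monitor.state()['eef_pos'],monitor.state()['tcp_rot'][2])
for k,p in dict(y=(514,321,56),tip=(514,321,164)).items(): print(k,proj(c,p).round(1))
```

```text
[514.22786927 320.36828327 200.34288436] -0.08543727592639705
y [315.4 228.8]
tip [315.9 272.4]
```

View pics/w4.png

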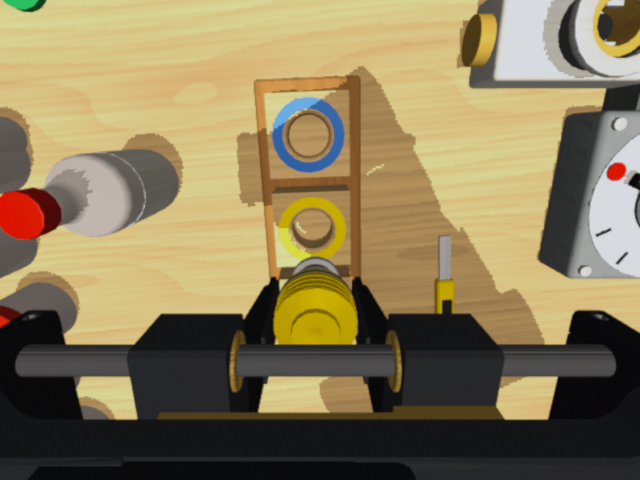

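Request:
{"name": "move_arm", "arguments": {
  "moves": [0,-0.02,0.2,0,0,0,0.2,0,0,0,0.2,0,0,0,0.1,0,0,0,0.1,0,0,0,0.08,0,0,0,0.035,0,0,0,0,0,0,0,0,0]
}}

```text
t: 15.6
eef_pos: [514.2, 324.5, 63.6]
tcp_rot: [-3.141, -0.001, -0.084]
ft_force: [0.2, 0.1, -1.7]
opening: 0.394
grip_force: 30.0
```

Free in the slot, no contact. I'll lower it slightly, then release.

Request:
{"name": "move_arm", "arguments": {
  "moves": [0,0,0.006,0,0,0,0.004,0,0,0,0,0]
}}

```text
t: 15.98
eef_pos: [514.0, 324.4, 61.7]
tcp_rot: [3.142, -0.0, -0.084]
ft_force: [0.2, 0.0, -1.3]
opening: 0.396
grip_force: 30.0
```

Request:
{"name": "move_arm", "arguments": {
  "moves": [0,0,0,0,0,0,0,0,0,0,0,0],
  "claw": 60
}}

```text
t: 16.35
eef_pos: [514.0, 324.4, 61.7]
tcp_rot: [-3.142, -0.0, -0.084]
ft_force: [-0.2, 0.2, -0.3]
opening: 0.615
grip_force: 0.0
```

Request:
{"name": "move_arm", "arguments": {
  "moves": [0,0,-0.1,0,0,0,-0.3,0,0,0,-0.3,0,0,0,-0.3,0,0,0,0,0,0,0,0,0]
}}

```text
t: 17.1
eef_pos: [513.7, 324.2, 211.7]
tcp_rot: [3.142, -0.0, -0.084]
ft_force: [0.8, -0.2, -0.1]
opening: 0.631
grip_force: 0.0
```

Run:
```python
from h import *
im,c=shot('wrist','w5.png'); t,ct=shot('top','t5.png')
ti=t[195:350,180:500]; a=im[160:400,200:440]
k=np.zeros((560,800,3),np.uint8); b=cv2.resize(ti,None,fx=1.7,fy=1.7); k[:b.shape[0],:b.shape[1]]=b; k[270:510,:240]=a; cv2.imwrite('pics/m5.png',k)
H,S,V=cv2.split(cv2.cvtColor(t,cv2.COLOR_BGR2HSV)); red=((H<6)|(H>172))&(S>150)&(V>110); red[:,:420]=0; red[:,490:]=0;red[:240]=0;red[350:]=0
n,l,s,ce=cv2.connectedComponentsWithStats(red.astype(np.uint8))
print([(ray(ct,*ce[i],90).round(1),s[i,4]) for i in range(1,n) if s[i,4]>40])
```

```text
[(array([ 561.7, -325.3,   90. ]), np.int32(119)), (array([ 476.7, -331.7,   90. ]), np.int32(123)), (array([ 391.9, -338.1,   90. ]), np.int32(129))]
```

View pics/m5.png

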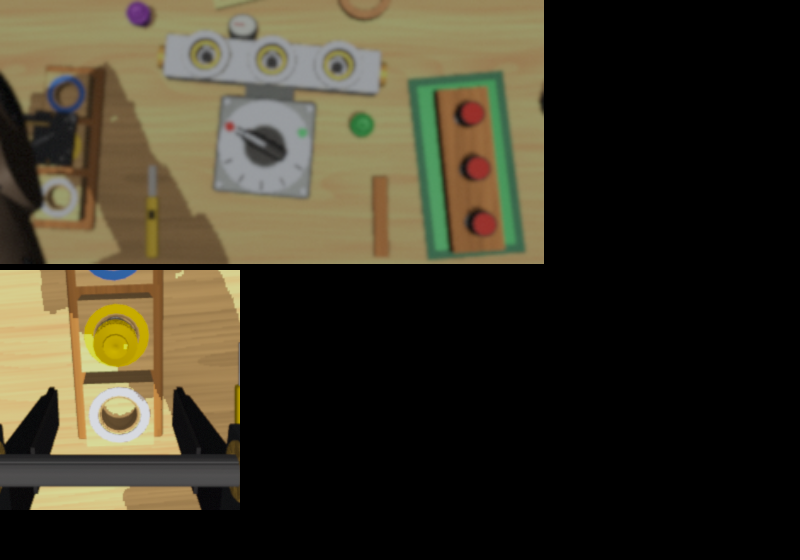

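The yellow jet stands in its slot (crop at (116,342)). All three couplers are empty, the pointer is at red, and the caddy has not moved. Next are the plugs.

Run:
```python
from h import *
ct=cam('top'); print('spray',ray(ct,510,253,0).round(),ray(ct,536,247,200).round())
go([563,-324,200],-0.084)
```

```text
spray [ 593. -496.    0.] [ 585. -484.  200.]
from [513.5 324.1 210.7] yaw -0.084 -> [ 563 -324  200] rows 12 each [0.0576 0.3565 0.0059]
  turn rows 1 each -0.0
```

Request:
{"name": "move_arm", "arguments": {
  "moves": [0.058,0.356,0,0,0.058,0.356,0,0,0.058,0.356,0,0,0.058,0.356,0,0,0.058,0.356,0,0,0.058,0.356,0,0,0.058,0.356,0,0,0.058,0.356,0,0,0.058,0.356,0,0,0.058,0.356,0,0]
}}

```text
t: 18.45
eef_pos: [555.5, -216.8, 210.6]
tcp_rot: [-3.141, 0.002, -0.084]
ft_force: [0.1, -0.7, -0.4]
opening: 0.63
grip_force: 0.0
```

Request:
{"name": "move_arm", "arguments": {
  "moves": [0.058,0.356,0.03,0,0.058,0.356,0.03,0,0,0,0,0,0,0,0,0,0,0,0,0]
}}

```text
t: 19.08
eef_pos: [564.3, -321.7, 202.6]
tcp_rot: [-3.141, 0.0, -0.083]
ft_force: [-0.1, -0.3, 0.0]
opening: 0.631
grip_force: 0.0
```

Run:
```python
from h import *
im,c=shot('wrist','w6.png')
print(monitor.state()['eef_pos'],monitor.state()['tcp_rot'][2])
H,S,V=cv2.split(cv2.cvtColor(im,cv2.COLOR_BGR2HSV)); red=((H<6)|(H>174))&(S>170)&(V>90)
n,l,s,ce=cv2.connectedComponentsWithStats(red.astype(np.uint8))
print([(ce[i].round(),ray(c,*ce[i],90).round(1),s[i,4]) for i in range(1,n) if s[i,4]>100])
```

```text
[ 564.45160352 -321.75166542  202.77837337] -0.08260536219291303
[(array([318., 241.]), array([ 562.1, -323.1,   90. ]), np.int32(1209)), (array([333., 329.]), array([ 477.7, -329.3,   90. ]), np.int32(963)), (array([345., 403.]), array([ 396.6, -335.7,   90. ]), np.int32(593))]
```

View pics/w6.png

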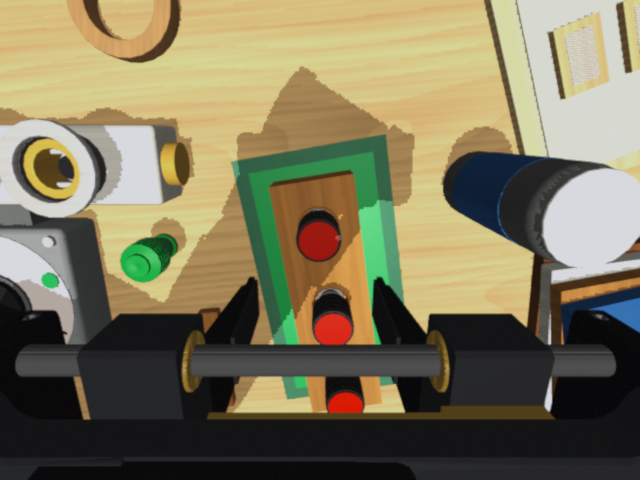

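The plug tops are at (318,241), (333,329) and (345,403). I'll take the far one first.

Request:
{"name": "move_arm", "arguments": {
  "moves": [-0.02,0.01,0.25,0,0,0,0.25,0,0,0,0.2,0,0,0,0.16,0,0,0,0.08,0,0,0,0.037,0,0,0,0,0,0,0,0,0]
}}

```text
t: 20.12
eef_pos: [561.5, -324.4, 57.0]
tcp_rot: [3.141, -0.001, -0.084]
ft_force: [-0.0, -1.0, -0.2]
opening: 0.63
grip_force: 0.0
```

Request:
{"name": "move_arm", "arguments": {
  "moves": [0,0,0,0,0,0,0,0,0,0,0,0,0,0,0,0,0,0,0,0],
  "claw": 25
}}

```text
t: 20.75
eef_pos: [561.2, -324.2, 56.3]
tcp_rot: [3.141, -0.0, -0.084]
ft_force: [0.9, 0.6, 1.9]
opening: 0.398
grip_force: 30.0
```

Request:
{"name": "move_arm", "arguments": {
  "moves": [0,0,-0.1,0,0,0,-0.25,0,0,0,-0.3,0,0,0,-0.35,0,0,0,0,0,0,0,0,0]
}}

```text
t: 21.5
eef_pos: [560.7, -323.9, 205.9]
tcp_rot: [-3.141, 0.0, -0.084]
ft_force: [-0.9, 0.6, -1.2]
opening: 0.395
grip_force: 30.0
```

Run:
```python
from h import *
go([637.3,-117.2,206],-0.084); go([646.5,-13.3,206]); go([655.7,91.3,206])
```

```text
from [ 560.7 -323.9  205.9] yaw -0.084 -> [ 637.3 -117.2  206. ] rows 5 each [ 7.860e-02 -2.831e-01 -2.000e-04]
  turn rows 1 each 0.0
from [ 560.7 -323.9  205.9] yaw -0.084 -> [646.5 -13.3 206. ] rows 6 each [ 6.600e-02 -3.519e-01 -1.000e-04]
from [ 560.7 -323.9  205.9] yaw -0.084 -> [655.7  91.3 206. ] rows 8 each [ 4.980e-02 -3.514e-01 -1.000e-04]
```

Request:
{"name": "move_arm", "arguments": {
  "moves": [0.0785,-0.284,0,0,0.0785,-0.284,0,0,0.0785,-0.284,0,0,0.0785,-0.284,0,0,0.0785,-0.284,0,0,0,0,0,0,0,0,0.2,0,0,0,0.15,0,0,0,0,0,0,0,0,0]
}}

```text
t: 22.75
eef_pos: [637.7, -117.5, 153.9]
tcp_rot: [3.141, -0.0, -0.085]
ft_force: [-0.3, 0.6, -1.8]
opening: 0.394
grip_force: 30.0
```

Run:
```python
from h import *
im,c=shot('wrist','w7.png'); print(monitor.state()['eef_pos'])
```

```text
[ 637.8752627  -117.44243363  154.2984694 ]
```

View pics/w7.png

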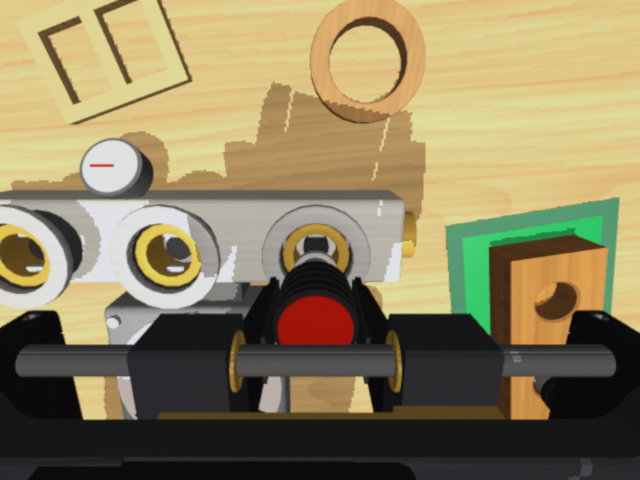

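The plug, with its tip near (316,258), is lined up sideways with the mouth at (316,250).

Request:
{"name": "move_arm", "arguments": {
  "moves": [0,0,0.06,0,0,0,0.06,0,0,0,0.06,0,0,0,0.05,0,0,0,0,0]
}}

```text
t: 23.42
eef_pos: [637.4, -116.8, 118.3]
tcp_rot: [-3.141, 0.001, -0.084]
ft_force: [-0.3, 0.3, -1.2]
opening: 0.394
grip_force: 30.0
```

Request:
{"name": "move_arm", "arguments": {
  "moves": [0,0,0.02,0,0,0,0.02,0,0,0,0.02,0,0,0,0.02,0,0,0,0.02,0,0,0,0,0]
}}

```text
t: 24.18
eef_pos: [637.5, -116.9, 103.7]
tcp_rot: [3.142, 0.0, -0.084]
ft_force: [-2.7, -0.3, 1.3]
opening: 0.397
grip_force: 30.0
```

Request:
{"name": "move_arm", "arguments": {
  "moves": [0,0,0.01,0,0,0,0.01,0,0,0,0,0,0,0,0,0]
}}

```text
t: 24.68
eef_pos: [638.0, -117.0, 101.2]
tcp_rot: [3.141, -0.001, -0.084]
ft_force: [0.3, 0.1, 3.1]
opening: 0.398
grip_force: 30.0
```

Request:
{"name": "move_arm", "arguments": {
  "moves": [0,0,0.01,0,0,0,0.007,0,0,0,0,0,0,0,0,0]
}}

```text
t: 25.18
eef_pos: [637.9, -116.9, 98.6]
tcp_rot: [3.141, -0.001, -0.084]
ft_force: [0.8, -0.1, 4.2]
opening: 0.396
grip_force: 30.0
```

Request:
{"name": "move_arm", "arguments": {
  "moves": [0,0,-0.02,0,0,0,-0.02,0,0,0,0,0]
}}

```text
t: 25.55
eef_pos: [637.1, -116.8, 102.7]
tcp_rot: [-3.141, 0.002, -0.084]
ft_force: [4.3, -0.8, -13.8]
opening: 0.398
grip_force: 30.0
```

Locked: it holds against a 14 N pull. I'll relax the pull, release, and go to the middle plug.

Request:
{"name": "move_arm", "arguments": {
  "moves": [0,0,0.01,0,0,0,0,0]
}}

```text
t: 25.8
eef_pos: [637.2, -116.7, 102.6]
tcp_rot: [-3.141, 0.001, -0.084]
ft_force: [1.8, 0.5, -9.6]
opening: 0.393
grip_force: 30.0
```

Request:
{"name": "move_arm", "arguments": {
  "moves": [0,0,0,0,0,0,0,0,0,0,0,0],
  "claw": 60
}}

```text
t: 26.18
eef_pos: [637.8, -116.9, 103.5]
tcp_rot: [3.141, -0.001, -0.084]
ft_force: [0.3, 0.1, 0.2]
opening: 0.617
grip_force: 0.0
```

Request:
{"name": "move_arm", "arguments": {
  "moves": [0,0,-0.15,0,0,0,-0.25,0,0,0,-0.25,0,0,0,0,0]
}}

```text
t: 26.68
eef_pos: [638.7, -117.1, 203.8]
tcp_rot: [3.14, -0.005, -0.084]
ft_force: [0.5, 0.2, -0.7]
opening: 0.633
grip_force: 0.0
```

Run:
```python
from h import *
go([477,-330,200],-0.084)
```

```text
from [ 638.7 -117.1  203.8] yaw -0.084 -> [ 477 -330  200] rows 5 each [-0.1911  0.3009  0.0051]
  turn rows 1 each 0.0
```

Request:
{"name": "move_arm", "arguments": {
  "moves": [-0.191,0.301,0,0,-0.191,0.301,0,0,-0.191,0.301,0,0,-0.191,0.301,0,0,-0.191,0.301,0,0,0,0,0,0,0,0,0,0]
}}

```text
t: 27.55
eef_pos: [476.0, -329.5, 200.0]
tcp_rot: [-3.141, 0.001, -0.085]
ft_force: [0.8, 0.4, -0.1]
opening: 0.637
grip_force: 0.0
```

```bash
cat >> h.py <<'E'
def reds(c,im,z=90):
    H,S,V=cv2.split(cv2.cvtColor(im,cv2.COLOR_BGR2HSV)); red=((H<6)|(H>174))&(S>170)&(V>90)
    n,l,s,ce=cv2.connectedComponentsWithStats(red.astype(np.uint8))
    print([(ce[i].round(),ray(c,*ce[i],z).round(1),s[i,4]) for i in range(1,n) if s[i,4]>100])
E
python3 - <<'E'
from h import *
im,c=shot('wrist','w8.png')
reds(c,im); go([477,-330,56])
E
```

```text
[(array([316., 237.]), array([ 477.4, -329.5,   90. ]), np.int32(1248)), (array([331., 328.]), array([ 392.6, -335.4,   90. ]), np.int32(1000))]
from [ 476.4 -329.1  200.2] yaw -0.083 -> [ 477 -330   56] rows 3 each [0.0016 0.002  0.3203]
```

Request:
{"name": "move_arm", "arguments": {
  "moves": [0,0.003,0.25,0,0,0,0.25,0,0,0,0.2,0,0,0,0.15,0,0,0,0.08,0,0,0,0.03,0,0,0,0,0,0,0,0,0]
}}

```text
t: 28.6
eef_pos: [476.3, -330.4, 57.3]
tcp_rot: [3.141, -0.001, -0.084]
ft_force: [0.1, -0.3, -0.2]
opening: 0.629
grip_force: 0.0
```

Request:
{"name": "move_arm", "arguments": {
  "moves": [0,0,0,0,0,0,0,0,0,0,0,0,0,0,0,0,0,0,0,0],
  "claw": 25
}}

```text
t: 29.22
eef_pos: [476.0, -330.4, 56.7]
tcp_rot: [3.141, -0.0, -0.084]
ft_force: [0.6, 0.9, 3.4]
opening: 0.396
grip_force: 30.0
```

Request:
{"name": "move_arm", "arguments": {
  "moves": [0,0,-0.1,0,0,0,-0.25,0,0,0,-0.3,0,0,0,-0.35,0,0,0,0,0,0,0,0,0]
}}

```text
t: 29.98
eef_pos: [475.6, -329.9, 206.4]
tcp_rot: [-3.141, 0.0, -0.084]
ft_force: [-0.3, -0.5, -2.2]
opening: 0.394
grip_force: 30.0
```

Run:
```python
from h import *
go([647,-12.9,206],n=7)
```

```text
from [ 475.6 -329.9  206.4] yaw -0.084 -> [647.  -12.9 206. ] rows 7 each [ 0.1374 -0.3145  0.0004]
```

Request:
{"name": "move_arm", "arguments": {
  "moves": [0.1373,-0.3145,0,0,0.1373,-0.3145,0,0,0.1373,-0.3145,0,0,0.1373,-0.3145,0,0,0.1373,-0.3145,0,0,0.1373,-0.3145,0,0,0.1373,-0.3145,0,0,0,0,0,0,0,0,0.2,0,0,0,0.15,0]
}}

```text
t: 31.22
eef_pos: [646.1, -13.8, 151.6]
tcp_rot: [3.141, 0.003, -0.084]
ft_force: [-0.0, -0.5, -2.3]
opening: 0.393
grip_force: 30.0
```

Request:
{"name": "move_arm", "arguments": {
  "moves": [0,0,0,0,0,0,0,0]
}}

```text
t: 31.48
eef_pos: [647.4, -13.8, 154.3]
tcp_rot: [3.141, 0.0, -0.084]
ft_force: [-0.4, 0.2, -1.3]
opening: 0.395
grip_force: 30.0
```

Run:
```python
from h import *
go([647,-12.9,118.5])
```

```text
from [647.4 -13.8 154.3] yaw -0.084 -> [647.  -12.9 118.5] rows 1 each [-0.0029 -0.0058  0.2389]
```

Request:
{"name": "move_arm", "arguments": {
  "moves": [0,-0.004,0.06,0,0,0,0.06,0,0,0,0.06,0,0,0,0.05,0,0,0,0,0]
}}

```text
t: 32.1
eef_pos: [647.0, -12.6, 118.7]
tcp_rot: [3.142, 0.002, -0.084]
ft_force: [-1.2, 0.5, -1.6]
opening: 0.393
grip_force: 30.0
```

Request:
{"name": "move_arm", "arguments": {
  "moves": [0,0,0.02,0,0,0,0.02,0,0,0,0.02,0,0,0,0.02,0,0,0,0.02,0,0,0,0,0]
}}

```text
t: 32.85
eef_pos: [646.5, -12.6, 104.5]
tcp_rot: [3.142, 0.002, -0.084]
ft_force: [-5.7, 1.1, 0.6]
opening: 0.394
grip_force: 30.0
```

Request:
{"name": "move_arm", "arguments": {
  "moves": [0,0,0.01,0,0,0,0.01,0,0,0,0.01,0,0,0,0.007,0,0,0,0,0,0,0,0,0]
}}

```text
t: 33.6
eef_pos: [647.2, -12.7, 99.1]
tcp_rot: [3.142, 0.0, -0.084]
ft_force: [-5.5, 0.9, 3.1]
opening: 0.393
grip_force: 30.0
```

Request:
{"name": "move_arm", "arguments": {
  "moves": [0,0,-0.02,0,0,0,-0.02,0,0,0,0,0]
}}

```text
t: 33.98
eef_pos: [646.7, -12.6, 103.3]
tcp_rot: [-3.142, 0.002, -0.084]
ft_force: [-0.5, -0.3, -19.7]
opening: 0.396
grip_force: 30.0
```

Locked. Next is the last plug.

Request:
{"name": "move_arm", "arguments": {
  "moves": [0,0,0.01,0,0,0,0,0]
}}

```text
t: 34.22
eef_pos: [646.9, -12.6, 103.1]
tcp_rot: [3.142, 0.001, -0.084]
ft_force: [-4.2, 0.2, -13.0]
opening: 0.396
grip_force: 30.0
```

Request:
{"name": "move_arm", "arguments": {
  "moves": [0,0,0,0,0,0,0,0,0,0,0,0],
  "claw": 60
}}

```text
t: 34.6
eef_pos: [648.2, -12.8, 104.5]
tcp_rot: [3.141, -0.003, -0.084]
ft_force: [-0.1, -0.1, -0.7]
opening: 0.615
grip_force: 0.0
```

Request:
{"name": "move_arm", "arguments": {
  "moves": [0,0,-0.15,0,0,0,-0.25,0,0,0,-0.25,0,0,0,0,0]
}}

```text
t: 35.1
eef_pos: [648.7, -12.8, 204.5]
tcp_rot: [3.141, -0.007, -0.084]
ft_force: [0.5, 0.9, 0.0]
opening: 0.628
grip_force: 0.0
```

Run:
```python
from h import *
go([391.5,-336,200])
```

```text
from [648.7 -12.8 204.5] yaw -0.084 -> [ 391.5 -336.   200. ] rows 8 each [-0.191   0.2863  0.0037]
```

Request:
{"name": "move_arm", "arguments": {
  "moves": [-0.191,0.286,0,0,-0.191,0.286,0,0,-0.191,0.286,0,0,-0.191,0.286,0,0,-0.191,0.286,0,0,-0.191,0.286,0,0,-0.191,0.286,0,0,-0.191,0.286,0.03,0,0,0,0,0,0,0,0,0]
}}

```text
t: 36.35
eef_pos: [390.2, -335.2, 196.1]
tcp_rot: [-3.141, 0.0, -0.085]
ft_force: [-0.1, 0.4, 0.4]
opening: 0.629
grip_force: 0.0
```

Run:
```python
from h import *
im,c=shot('wrist','w9.png')
reds(c,im); go([391.5,-336,56])
```

```text
[(array([317., 237.]), array([ 392.6, -335.6,   90. ]), np.int32(1292))]
from [ 390.6 -334.8  196.3] yaw -0.084 -> [ 391.5 -336.    56. ] rows 3 each [0.0022 0.0024 0.3117]
```

Request:
{"name": "move_arm", "arguments": {
  "moves": [0.006,0.006,0.25,0,0,0,0.25,0,0,0,0.2,0,0,0,0.12,0,0,0,0.08,0,0,0,0.03,0,0,0,0,0,0,0,0,0]
}}

```text
t: 37.4
eef_pos: [391.3, -336.6, 57.6]
tcp_rot: [3.141, -0.001, -0.084]
ft_force: [0.9, 0.3, 0.9]
opening: 0.631
grip_force: 0.0
```

Request:
{"name": "move_arm", "arguments": {
  "moves": [0,0,0,0,0,0,0,0,0,0,0,0,0,0,0,0,0,0,0,0],
  "claw": 25
}}

```text
t: 38.02
eef_pos: [391.1, -336.5, 57.1]
tcp_rot: [3.141, -0.0, -0.084]
ft_force: [-0.2, -0.0, 3.2]
opening: 0.398
grip_force: 30.0
```

Request:
{"name": "move_arm", "arguments": {
  "moves": [0,0,-0.1,0,0,0,-0.25,0,0,0,-0.3,0,0,0,-0.35,0,0,0,0,0,0,0,0,0]
}}

```text
t: 38.78
eef_pos: [390.7, -336.0, 206.9]
tcp_rot: [-3.141, 0.0, -0.084]
ft_force: [-0.3, -0.2, -2.2]
opening: 0.394
grip_force: 30.0
```

Run:
```python
from h import *
go([656.2,91.8,206],n=10)
```

```text
from [ 390.7 -336.   206.9] yaw -0.084 -> [656.2  91.8 206. ] rows 10 each [ 0.1525 -0.2991  0.0006]
```

Request:
{"name": "move_arm", "arguments": {
  "moves": [0.1525,-0.299,0,0,0.1525,-0.299,0,0,0.1525,-0.299,0,0,0.1525,-0.299,0,0,0.1525,-0.299,0,0,0.1525,-0.299,0,0,0.1525,-0.299,0,0,0.1525,-0.299,0,0,0.1525,-0.299,0,0,0.1525,-0.299,0,0]
}}

```text
t: 40.02
eef_pos: [656.6, 92.8, 204.9]
tcp_rot: [3.141, 0.003, -0.084]
ft_force: [0.8, -0.3, -0.8]
opening: 0.395
grip_force: 30.0
```

Request:
{"name": "move_arm", "arguments": {
  "moves": [0,0,0,0,0,0,0.2,0,0,0,0.15,0,0,0,0,0,0,0,0,0]
}}

```text
t: 40.65
eef_pos: [656.6, 90.9, 154.8]
tcp_rot: [3.141, 0.0, -0.084]
ft_force: [-0.0, -0.1, -0.7]
opening: 0.395
grip_force: 30.0
```

Run:
```python
from h import *
go([656.2,91.8,118.5])
```

```text
from [656.6  90.9 154.8] yaw -0.084 -> [656.2  91.8 118.5] rows 1 each [-0.0032 -0.0061  0.242 ]
```

Request:
{"name": "move_arm", "arguments": {
  "moves": [0,-0.004,0.06,0,0,0,0.06,0,0,0,0.06,0,0,0,0.05,0,0,0,0,0]
}}

```text
t: 41.28
eef_pos: [656.0, 91.9, 119.1]
tcp_rot: [3.141, 0.002, -0.084]
ft_force: [-1.3, -0.1, -0.6]
opening: 0.396
grip_force: 30.0
```

Request:
{"name": "move_arm", "arguments": {
  "moves": [0,0,0.02,0,0,0,0.02,0,0,0,0.02,0,0,0,0.02,0,0,0,0.02,0,0,0,0,0]
}}

```text
t: 42.02
eef_pos: [655.5, 92.1, 104.9]
tcp_rot: [3.141, 0.002, -0.084]
ft_force: [-6.6, 1.5, 1.3]
opening: 0.393
grip_force: 30.0
```

Request:
{"name": "move_arm", "arguments": {
  "moves": [0,0,0.01,0,0,0,0.01,0,0,0,0.01,0,0,0,0.007,0,0,0,0,0,0,0,0,0]
}}

```text
t: 42.78
eef_pos: [656.2, 92.0, 99.8]
tcp_rot: [3.142, 0.001, -0.084]
ft_force: [-6.2, 1.5, 3.9]
opening: 0.393
grip_force: 30.0
```

Request:
{"name": "move_arm", "arguments": {
  "moves": [0,0,-0.02,0,0,0,-0.02,0,0,0,0,0]
}}

```text
t: 43.15
eef_pos: [655.7, 92.0, 103.8]
tcp_rot: [3.141, 0.003, -0.084]
ft_force: [-2.5, 1.8, -17.7]
opening: 0.395
grip_force: 30.0
```

Locked. I'll release, retreat to a clear view and check everything.

Request:
{"name": "move_arm", "arguments": {
  "moves": [0,0,0.01,0,0,0,0,0]
}}

```text
t: 43.4
eef_pos: [656.0, 92.0, 103.6]
tcp_rot: [3.141, 0.002, -0.084]
ft_force: [-5.2, 2.1, -10.5]
opening: 0.397
grip_force: 30.0
```

Request:
{"name": "move_arm", "arguments": {
  "moves": [0,0,0,0,0,0,0,0,0,0,0,0],
  "claw": 60
}}

```text
t: 43.78
eef_pos: [657.4, 91.8, 104.8]
tcp_rot: [-3.141, -0.002, -0.084]
ft_force: [-0.5, 0.2, -0.3]
opening: 0.621
grip_force: 0.0
```

Request:
{"name": "move_arm", "arguments": {
  "moves": [0,0,-0.15,0,0,0,-0.25,0,0,0,-0.25,0,-0.25,0.2,0,0,-0.25,0.2,0,0,-0.2,0.2,0,0,0,0.2,-0.1,0,0,0,0,0,0,0,0,0]
}}

```text
t: 44.9
eef_pos: [542.2, -18.5, 216.4]
tcp_rot: [-3.142, -0.001, -0.084]
ft_force: [0.1, 0.8, -0.0]
opening: 0.639
grip_force: 0.0
```

Run:
```python
from h import *
im,c=shot('wrist'); t,ct=shot('top'); s,cs=shot('side')
k=np.zeros((600,800,3),np.uint8)
k[:310,:413]=cv2.resize(im[:310],(413,310)); k[:300,415:]=cv2.resize(t[190:350,190:390],(385,300)); k[312:,:400]=cv2.resize(s[150:420,170:550],(400,288)); 
cv2.imwrite('pics/m9.png',k); print(monitor.state()['eef_pos'],monitor.state()['t']); 
reds(c,im,136); reds(ct,t,136)
```

```text
[542.00447796 -18.08178781 215.96715566] 45.05
[(array([134.,  99.]), array([656.8,  92.6, 136. ]), np.int32(2183)), (array([293., 100.]), array([647.7, -11.7, 136. ]), np.int32(2066)), (array([451., 101.]), array([ 638.2, -116. ,  136. ]), np.int32(2139)), (array([240., 229.]), array([563. ,  35.8, 136. ]), np.int32(157))]
[(array([299., 224.]), array([654.2,  89.1, 136. ]), np.int32(104)), (array([ 97., 311.]), array([430.8, 602.2, 136. ]), np.int32(519))]
```

View pics/m9.png

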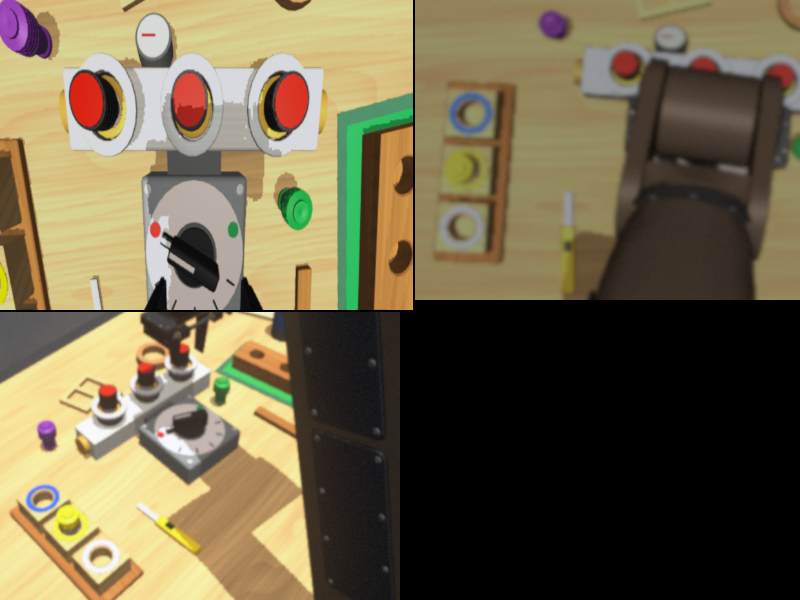

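All three plugs sit in the couplers, at the same height and 105 mm apart. The yellow jet stands in the yellow slot, the pointer is at red and the bystanders look untouched, so I'm handing in.

```bash
python3 -c "
from h import *
print(order.job_done())"
```

```text
the job is handed in; nothing more can be done
None
```

I handed the job in after about 45 s of robot time: the selector is at the red vent dot, the yellow jet (the only one present) stands in its yellow slot, and all three couplers hold plugs that stayed locked when I pulled on them. The judge returned no verdict.

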